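Test the bench stop button and restart

TASK

Check the bench's stop button: press the mushroom head straight in until it latches and take the fingers off to see that it stays in by itself, then twist it clockwise by its grip bar until it springs out again and let it go. After that, press the round restart button on the other box fully in and let it come back. Work gently with the fingertips, squeezing nothing hard and picking nothing up, and leave everything else on the bench where it lies.

Things in the scene. Friction and masses are not known exactly. Their poses are not given: they have to be found in the camera images.
- stop_station: Latching stop button: grey box 100 x 100 mm, 55 mm tall, on a 108 mm square foot, fixed to the bench; origin at the centre of its underside. On its top, centred, a black mushroom head, 60 mm across, 12 mm thick; out, the flat of the head is 85 mm above the bench. Upright on the flat stands a grip bar 50 mm long, 12 wide, 20 tall with a white line along its crest (105 mm above the bench).
- stop_bar (a point): Centre of the crest of the stop button's grip bar; moves with the head (down with pressing, round with twisting). Its x axis runs along the bar, z up. Untwisted, the bar lies along the box's x axis.
- stop_press (a joint): How far the mushroom head is pressed in, m: 0 = fully out, 0.011 = bottom stop. A spring pushes it out; pressing takes 6 to 9 N. Pressed to at least 0.0095 with the head untwisted, it latches, and let go it stays in at about 0.008. Only twisting frees it.
- stop_twist (a joint): How far the mushroom head is twisted, rad: 0 = at rest, grows clockwise seen from above, stop at 0.9. A spring turns it back (about 0.05 N m at the end). At about 0.4 the latch lets go and the head springs out by itself, if nothing rests on it; released, the head turns back to 0.
- restart_station: Restart button box, grey, 85 x 85 mm, 45 mm tall, on a 93 mm square foot, fixed to the bench; origin at the centre of its underside. A round black push button (28 mm across) in an aluminium housing is centred on its top.
- restart_top (a point): Centre of the top of the restart button; moves with it; z up.
- restart (a joint): How far the restart button is pressed, m: 0 = out, 0.006 = fully in (5 N). Springs back when let go.
- tin: Round closed aluminium tin, 54 mm across, 42 mm tall, loose; origin at the centre of its underside. Leave alone.
- tape_a: Roll of tape lying flat, 64 mm across, 18 mm tall, loose; origin at the centre of its underside. Leave alone.
- tape_b: Second roll of tape, same size, loose; origin at the centre of its underside. Leave alone.
- phone: Phone lying flat, 150 x 74 x 9 mm, loose; origin at the centre of its underside. Leave alone.
- tray: Clear plastic tray, 170 x 120 x 50 mm, loose; origin at the centre of its underside. Leave alone.
- fan: Black hand-held fan lying flat, 185 mm long along its x axis, 84 mm wide at the fan end (+x), 29 mm tall, loose; origin near its middle, on its underside. Leave alone.
- wood_block: Plywood block 90 x 60 x 22 mm with a thin steel bracket on top up to 52 mm, loose; origin at the centre of its underside. Leave alone.

How it is judged:
On the way, in this order (a step that is already met when the one before it is completed fails the run):
1. the mushroom head is latched in and stays in with the fingers off it (value of joint stop_press above 0.007 m and contact force between the fingers and stop_station below 0.5 N), for 0.15 s.
2. the mushroom head has been twisted free and has sprung out (value of joint stop_press below 0.0025 m), for 0.1 s.
3. the restart button is pressed fully in while the stop button is out (value of joint restart above 0.0045 m and value of joint stop_press below 0.0025 m), for 0.05 s.
At the end, for the whole second after the job is handed in: The mushroom head is out (pressed in by less than 2.5 mm) and turned back (less than 0.15 rad), the restart button is out again (less than 1.5 mm), and every loose thing lies still within 20 mm of where it started (value of joint stop_press below 0.0025 m and value of joint stop_twist below 0.15 rad and value of joint restart below 0.0015 m and distance of each of tin, tape_a, tape_b, phone, tray, fan, wood_block from where it was at the start of the episode below 0.02 m and linear speed of each of tin, tape_a, tape_b, phone, tray, fan, wood_block below 0.02 m/s); the robot touches nothing.
It fails at once if a button or its box is squeezed, pushed or struck with more than 35 N (contact force between the fingers and stop_station above 35 N or contact force between the fingers and restart_station above 35 N).
It fails at once if the restart button is pressed while the stop button is pressed in (value of joint restart above 0.003 m and value of joint stop_press above 0.005 m).
It fails at once if a loose thing is lifted, carried or knocked more than 20 mm from its place (distance of any of tin, tape_a, tape_b, phone, tray, fan, wood_block from where it was at the start of the episode above 0.02 m).
It also fails if it takes over 61 s, if anything falls off the work surface, if the arm or the gripper's body presses on something with over 40 N, if the wrist force passes 120 N, or if a joint passes its speed limit or range.

ROBOT

A 7-joint arm with a two-finger parallel gripper is mounted at the origin on the work surface. World frame = base frame: x ahead of the robot, y to its left, z up, the work surface at z = 0. Lengths are in m, angles in rad, forces in N, time in s.
With the tool pointing down it reaches from about 0.4 to 0.875 m from the base axis. Payload 19.3 kg.
Tool frame: the origin (TCP) lies midway between the tips of the shut fingers; the grasp point (between the pads) lies bot.grip_point_offset behind it (bot.grip_point_offset is the distance from the TCP to the grasp point, in m); z points along the fingers, y is the line along which they close (so a half turn about z gives the same grasp; the last joint's range is limited). The gripper opens to 85 mm and grips with 20 to 120 N. Pads are 22 mm wide; open, the fingers measure 114 mm over their backs; the gripper's body (76 mm by 85 mm) begins 54 mm behind the grasp point. The pads swing forward as they close: fully open they stand 13 mm farther back than shut.
Start: joints at [-1.405, 0.521, -0.036, 1.599, 0.021, 1.021, -0.113], TCP at [0.146, 0.608, 0.231] pointing down, gripper open.
Joint ranges: [-2.91, 2.91], [-0.3, 2.13], [-1.5, 1.42], [0.17, 2.43], [-1.26, 4.41], [0.16, 1.93], [-2.52, 2.52]. Speed limits (rad/s): [1.89, 1.89, 2.39, 2.39, 3.01, 3.01, 3.01].

INTERFACE

Orientations are given as a unit quaternion [w, x, y, z].
In Python, from plant import bot, get_image, camera_params, order, spotter gives the robot as it stands.
- The arm moves only by the tool servo_tool, never from a script. Its argument "moves" is text: rows parted by semicolons, each of 6 numbers parted by spaces: the shift along the tool's x, y, z in cm, then the turn, a rotation vector about the tool's x, y, z in rad. A call has exactly 5 rows; each row is the pose to reach, as a shift and turn from the pose commanded when the call began, along the tool's axes at that moment; what a row does not reach only later rows make up. A row lasts 1/10 s, in which the tool goes at most 50 mm and 8.59 degrees, less where a joint would pass 70% of its speed; a pose out of reach is approached as far as the arm can. A call with a gripper value outside its range is refused whole. "grip" is the gripper command: -1 is fully open, 1 is shut, values between are in proportion, set as the call begins (left out, the last holds). The fingers move at their own pace and stop on an object; the grip force is fixed at half the most. Time passes only in rows, so rows that repeat a pose let the fingers close, or fill a call up. It gives the time, the measured TCP pose, the force, the opening and the grip force at its end, in the units of the state.
- bot.read_state(): the state, without advancing time (a new reading comes with each control period).
- get_image(name): name is "side" or "top" or "wrist"; returns the picture (384x512x3 uint8, blue, green, red); there is no depth.
- camera_params(name): a dict with "fx", "fy", "cx", "cy" (pixels), "world_to_cam" (4x4, takes a point from world to camera coordinates); the wrist camera has in their place "T_tool_cam" (4x4, takes a point from camera to tool coordinates, whose origin is the TCP and whose axes are the flange's). Camera axes: x right, y up, looking along -z (the intrinsics and any distortion apply to the point x, -y, -z); pixel columns grow to the right and rows downward; lengths in m; the calibration is good to about 2 mm. A picture is of the moment at which its call begins: read the wrist's pose just before it. camera_params takes no time and is no camera call.
- order.hand_in(): hands the job in; it is judged then, once.
Trained networks look in the newest picture that a camera, given by its name, has taken for a name from the list of things; names that differ only in an ending like _2 or _b are one class to them, and where a whole thing is asked for, a point or a joint stands for the part that bears it (a point fixed in the world has none). Each returns a list of dicts, best first, with "conf" (0 to 1); they miss things now and then, are a little off and sometimes report something else, mostly with a low value. They report only what shows in the picture. A call takes as long as a camera call.
- spotter.spot_in(label, camera): "extent" ([left, top, width, height] as shares, 0 to 1, of the picture: columns of its width, rows of its height, round what is visible of it).
The state is a dict: "time": time; "q": joint angles; "qd": joint speeds; "joint_efforts": joint torques, N m; "position": TCP position; "ee_rot": TCP orientation; "contact_force": force on the tool from outside, world axes, zero at the start; "wrist_torque": the same for the moment, N m; "opening": finger opening in m; "grip_force": force on a finger pad.
Only numpy, scipy, OpenCV 4.12 (cv2) and the standard library are available. Lean on these libraries where they do the work, as an engineer would, in place of code of your own. Each camera call takes 0.05 s, during which the arm holds its last target. There are 200 camera calls.

## Working session

There is one attempt and no reset: what is moved stays moved. The work goes in short steps, Python scripts to look and compute and a tool call to move; the robot and the scene stay as the last step left them, time stands still between calls to the robot, and variables do not carry over. Pictures are saved under pics/ and viewed, at most 10 in all, crops included, and the job is handed in when it is done.

Besides the shell and the picture viewer there is one more tool, called after ">>>" in YAML: its name, and indented under it one key for each argument. servo_tool: Moves the arm, as the interface text tells. Its arguments: {"type":"object","properties":{"moves":{"type":"string"},"grip":{"type":"number"}},"required":["moves"]}

```bash
mkdir -p pics; ls
cat > h.py <<'E'
import numpy as np, cv2
from plant import bot, get_image, camera_params, order, spotter
from scipy.spatial.transform import Rotation as R
def rot(q): return R.from_quat([q[1],q[2],q[3],q[0]])
def cam(name):
    p=camera_params(name)
    if "world_to_cam" in p: return p,np.array(p["world_to_cam"])
    s=bot.read_state(); T=np.eye(4); T[:3,:3]=rot(s["ee_rot"]).as_matrix(); T[:3,3]=s["position"]
    return p,np.linalg.inv(T@np.array(p["T_tool_cam"]))
def back(c,uv,z):
    p,W=c; M=np.linalg.inv(W); d=M[:3,:3]@np.array([(uv[0]-p["cx"])/p["fx"],-(uv[1]-p["cy"])/p["fy"],-1.])
    return M[:3,3]+d*(z-M[2,3])/d[2]
def proj(c,X):
    p,W=c; x=W[:3,:3]@np.array(X)+W[:3,3]
    return np.array([p["cx"]-p["fx"]*x[0]/x[2],p["cy"]+p["fy"]*x[1]/x[2]])
E
python3 - <<'E'
from h import *
s=bot.read_state(); print(s["position"],s["ee_rot"],bot.grip_point_offset,s["opening"])
print({k:v for k,v in camera_params("top").items()})
np.set_printoptions(precision=3,suppress=True)
print(rot(s["ee_rot"]).as_matrix())
for n in("top","side"):
    c=cam(n); im=get_image(n); cv2.imwrite(f"pics/{n}0.png",im)
    for l,z in(("stop_station",.085),("restart_station",.05)):
        for r in spotter.spot_in(l,n)[:2]:
            e=r["extent"]; uv=((e[0]+e[2]/2)*512,(e[1]+e[3]/2)*384)
            print(n,l,r["conf"],np.round(np.array(e)*[512,384,512,384]),back(c,uv,z))
E
```

```text
pics
[0.14598519 0.60736861 0.23073531] [-2.63324394e-05  1.17666933e-01  9.93052952e-01 -5.70729300e-04] 0.0187 0.08552085119073465
{'fx': 412.3378181295565, 'fy': 412.3378181295565, 'cx': 257.2864768259691, 'cy': 192.91893265222515, 'world_to_cam': array([[-0.00641735, -0.9996819 , -0.02439089,  0.01692378],
       [ 0.99946664, -0.00719317,  0.03185427, -0.57094551],
       [-0.03201959, -0.02417346,  0.99919487, -1.34218482],
       [ 0.        ,  0.        ,  0.        ,  1.        ]])}
[[-0.972  0.234 -0.   ]
 [ 0.234  0.972 -0.001]
 [-0.    -0.001 -1.   ]]
top stop_station 0.71 [195. 166.  40.  38.] [0.594 0.143 0.085]
top stop_station 0.23 [227.  89.  25.  58.] [0.803 0.065 0.085]
top restart_station 0.92 [316. 169.  37.  35.] [ 0.588 -0.232  0.05 ]
side stop_station 0.56 [225. 223.  53.  53.] [0.595 0.199 0.085]
side restart_station 0.66 [253. 141.  28.  29.] [ 0.594 -0.192  0.05 ]
side restart_station 0.63 [324. 156.  23.  20.] [ 0.375 -0.163  0.05 ]
```

Run:
```python
import cv2
a=cv2.imread("pics/top0.png")[70:320,100:440]
cv2.imwrite("pics/top0c.png",cv2.resize(a,None,fx=2.35,fy=2.35,interpolation=cv2.INTER_CUBIC))
```

```text
(no output)
```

View pics/top0c.png

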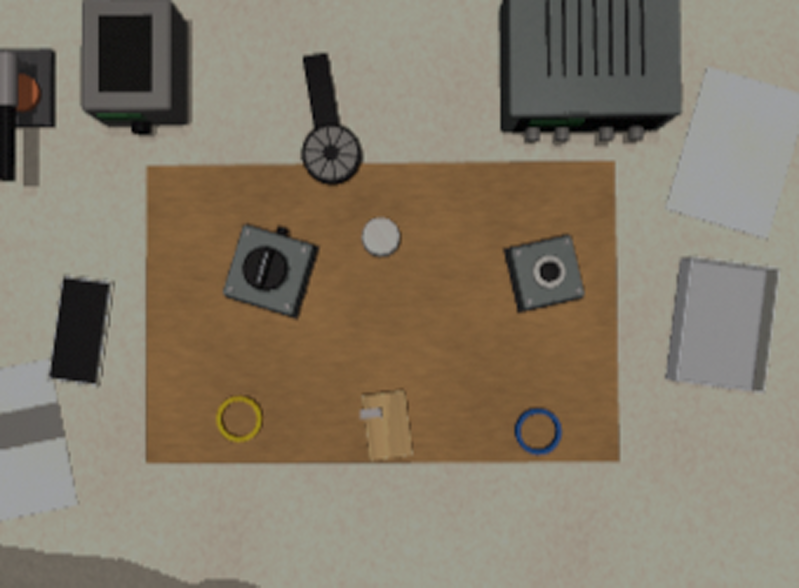

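View pics/side0.png

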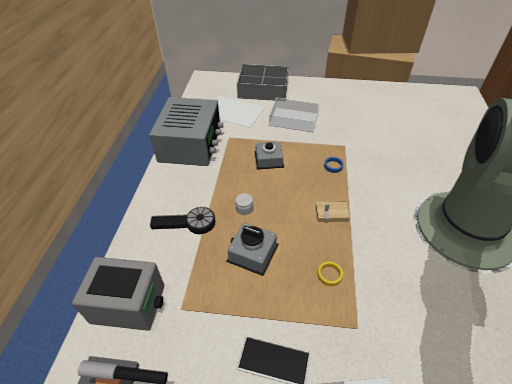

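The top view shows the stop button's head at about (213,184), with the white line running up and slightly right, so the bar is at about -16°. The restart button is at about (334,185). The side view agrees with both.

Run:
```python
from h import *
np.set_printoptions(precision=3,suppress=True)
c=cam("top"); f=lambda u,v:(100+u/2.35,70+v/2.35)
S=back(c,f(265,269),.105); Rr=back(c,f(549,271),.055)
a=back(c,f(259,287),.105);b=back(c,f(270,251),.105); print(S,Rr,np.linalg.norm(b-a),np.degrees(np.arctan2(*(b-a)[1::-1])))
s=bot.read_state(); M=rot(s["ee_rot"])
print("tool yaw x:",M.as_matrix()[:,0], "shift cm",M.inv().apply(S+[0,0,.13]-s["position"])*100)
print(camera_params("wrist")["T_tool_cam"])
```

```text
[0.595 0.147 0.105] [ 0.592 -0.229  0.055] 0.04894280497702006 -17.211642186958276
tool yaw x: [-0.972  0.234 -0.   ] shift cm [-54.406 -34.338  -0.374]
[[-0.     0.951  0.309  0.078]
 [ 1.    -0.     0.001 -0.001]
 [ 0.001  0.309 -0.951 -0.142]
 [ 0.     0.     0.     1.   ]]
```

>>> servo_tool:
  moves: "-4 -2.5 0 0 0 0; -8 -5 0 0 0 0; -12 -7.5 0 0 0 0; -16 -10 0 0 0 0; -20 -12.5 0 0 0 0"
  grip: 1

```text
time: 0.8
position: [0.3124, 0.4379, 0.2314]
ee_rot: [0.0, 0.118, 0.993, 0.0]
contact_force: [1.3, 0.4, -0.1]
opening: 0.0124
grip_force: 0.0
```

>>> servo_tool:
  moves: "-4 -2.5 0 0 0 0; -8 -5 0 0 0 0; -12 -7.5 0 0 0 0; -16 -10 0 0 0 0; -20 -12.5 0 0 0 0"

```text
time: 1.3
position: [0.4777, 0.2696, 0.2315]
ee_rot: [0.0, 0.118, 0.993, 0.0]
contact_force: [-0.7, 1.0, 1.4]
opening: 0.0
grip_force: 0.0
```

>>> servo_tool:
  moves: "-4 -2.5 1 0 0 0; -8 -5 2 0 0 0; -12 -7.5 3 0 0 0; -14.4 -9.3 4 0 0 0; -14.4 -9.3 4 0 0 0"

```text
time: 1.8
position: [0.5965, 0.1423, 0.1898]
ee_rot: [-0.0, 0.12, 0.993, -0.001]
contact_force: [-1.2, 0.7, 0.6]
opening: -0.0001
grip_force: 0.0
```

Run:
```python
from h import *
np.set_printoptions(precision=4,suppress=True)
s=bot.read_state(); print(s["position"],s["time"])
c=cam("wrist"); im=get_image("wrist"); cv2.imwrite("pics/w1.png",im)
print(spotter.spot_in("stop_bar","wrist")[:2], proj(c,[.595,.147,.105]))
np.save("w1.npy",np.array([s["position"],s["position"]])); 
import pickle; pickle.dump(c,open("w1.pkl","wb"))
```

```text
[0.5965 0.1423 0.1898] 1.8
[{'extent': [0.4617, 0.3997, 0.132, 0.174], 'conf': 0.81}] [265.7327 190.6177]
```

View pics/w1.png

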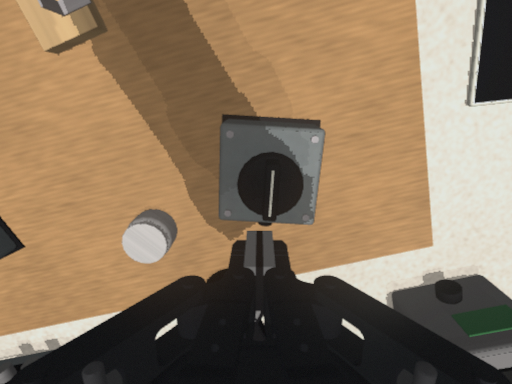

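The wrist view shows the white line from about (272,170) to (271,218) on the round head. The finger tips are at (260,232). I'll fit the line.

Run:
```python
from h import *
import pickle
np.set_printoptions(precision=4,suppress=True)
c=pickle.load(open("w1.pkl","rb")); im=cv2.imread("pics/w1.png").min(2)
m=np.zeros_like(im); m[155:228,255:288]=im[155:228,255:288]>100
n,lab,st,ce=cv2.connectedComponentsWithStats(m); print(st[1:],ce[1:])
k=1+np.argmax(st[1:,4]); ys,xs=np.where(lab==k); P=np.array([back(c,(x,y),.105)[:2] for x,y in zip(xs,ys)])
mu=P.mean(0); w,v=np.linalg.eigh(np.cov(P.T)); d=v[:,1]*np.sign(v[0,1]); t=(P-mu)@d
print("mean",mu,"mid",mu+d*(t.max()+t.min())/2,"len",np.ptp(t),"ang",np.degrees(np.arctan2(d[1],d[0])))
# head circle centre check
hh=back(c,(270.5,184),.085); print("head",hh)
s=bot.read_state(); M=rot(s["ee_rot"]); X=M.as_matrix()[:,0]; print("tool x ang",np.degrees(np.arctan2(-X[1],-X[0])), "shift",M.inv().apply(np.r_[mu+d*(t.max()+t.min())/2,.125]-s["position"])*100)
```

```text
[[268 171   6  46 116]
 [272 225   1   1   1]
 [274 224   6   2   7]] [[270.9655 193.6724]
 [272.     225.    ]
 [276.2857 224.1429]]
mean [0.5987 0.1505] mid [0.5989 0.1505] len 0.03909478800970695 ang -17.016184834263235
head [0.5966 0.1513 0.085 ]
tool x ang -13.574130155368056 shift [-0.3217  0.4637  6.5879]
```

>>> servo_tool:
  moves: "-0.3 0.45 2 0 0 0.06; -0.3 0.45 4 0 0 0.06; -0.3 0.45 6 0 0 0.06; -0.3 0.45 7 0 0 0.06; -0.3 0.45 7.8 0 0 0.06"

```text
time: 2.4
position: [0.5984, 0.1517, 0.1131]
ee_rot: [-0.0, 0.147, 0.989, 0.0]
contact_force: [-0.0, 0.3, 1.0]
opening: -0.0001
grip_force: 0.0
```

>>> servo_tool:
  moves: "0 0 0.4 0 0 0; 0 0 0.8 0 0 0; 0 0 1.1 0 0 0; 0 0 1.4 0 0 0; 0 0 1.6 0 0 0"

```text
time: 2.9
position: [0.5991, 0.151, 0.0978]
ee_rot: [0.0, 0.147, 0.989, 0.0]
contact_force: [-0.5, 0.5, 4.4]
opening: -0.0
grip_force: 2.6
```

>>> servo_tool:
  moves: "0 0 0.1 0 0 0; 0 0 0.2 0 0 0; 0 0 0.3 0 0 0; 0 0 0.35 0 0 0; 0 0 0.35 0 0 0"

```text
time: 3.4
position: [0.5991, 0.1509, 0.0941]
ee_rot: [0.0, 0.147, 0.989, 0.0]
contact_force: [-0.6, 1.5, 6.2]
opening: 0.0001
grip_force: 3.3
```

>>> servo_tool:
  moves: "0 0 0.05 0 0 0; 0 0 0.1 0 0 0; 0 0 0.15 0 0 0; 0 0 0.15 0 0 0; 0 0 0.15 0 0 0"

```text
time: 3.9
position: [0.5994, 0.151, 0.0937]
ee_rot: [0.001, 0.147, 0.989, 0.0]
contact_force: [-6.1, 0.6, 24.5]
opening: 0.0004
grip_force: 12.5
```

>>> servo_tool:
  moves: "0 0 -0.5 0 0 0; 0 0 -1.5 0 0 0; 0 0 -2.5 0 0 0; 0 0 -3.5 0 0 0; 0 0 -4 0 0 0"

```text
time: 4.4
position: [0.5992, 0.1508, 0.1336]
ee_rot: [0.001, 0.147, 0.989, 0.0]
contact_force: [0.2, 0.6, -0.1]
opening: 0.0003
grip_force: 0.0
```

>>> servo_tool:
  moves: "0 0 0 0 0 0; 0 0 0 0 0 0; 0 0 0 0 0 0; 0 0 0 0 0 0; 0 0 0 0 0 0"
  grip: 0.45

```text
time: 4.9
position: [0.5987, 0.1507, 0.132]
ee_rot: [-0.0, 0.147, 0.989, -0.0]
contact_force: [-1.0, -0.1, -0.9]
opening: 0.0234
grip_force: 0.0
```

Run:
```python
from h import *
s=bot.read_state(); print(s["position"],s["ee_rot"],s["contact_force"],s["opening"])
c=cam("wrist"); im=get_image("wrist")
d=im.min(2); 
np.set_printoptions(precision=4,suppress=True)
for z in(.105,.097):
    u=proj(c,[.599,.1508,z]); print(z,u)
u=u.astype(int); x0,y0=u[0]-60,u[1]-70
m=np.zeros_like(d); m[u[1]-45:u[1]+32,u[0]-14:u[0]+14]=d[u[1]-45:u[1]+32,u[0]-14:u[0]+14]>100
n,lab,st,ce=cv2.connectedComponentsWithStats(m); print(st[1:],ce[1:])
k=1+np.argmax(st[1:,4]); ys,xs=np.where(lab==k)
for z in(.105,.097):
    P=np.array([back(c,(x,y),z)[:2] for x,y in zip(xs,ys)]);mu=P.mean(0); w,v=np.linalg.eigh(np.cov(P.T)); e=v[:,1]*np.sign(v[0,1]); t=(P-mu)@e
    print(z,mu,mu+e*(t.max()+t.min())/2,np.ptp(t),np.degrees(np.arctan2(e[1],e[0])))
cv2.imwrite("pics/w2.png",cv2.resize(im[max(y0,0):y0+220,max(x0-60,0):x0+180],None,fx=2.6,fy=2.6))
```

```text
[0.59869383 0.15070447 0.13200679] [-1.83988872e-04  1.47378196e-01  9.89080187e-01 -1.28568871e-04] [-1.01785411 -0.14459518 -0.88180552] 0.02340504147202652
0.105 [260.8323 223.7162]
0.097 [260.7777 218.5603]
[[259 190   4  56 172]] [[260.0465 216.8953]]
0.105 [0.5946 0.1516] [0.5953 0.1514] 0.03753271364902287 -17.114934606683423
0.097 [0.5979 0.1506] [0.5987 0.1504] 0.03930846879014452 -17.11493460668341
```

View pics/w2.png

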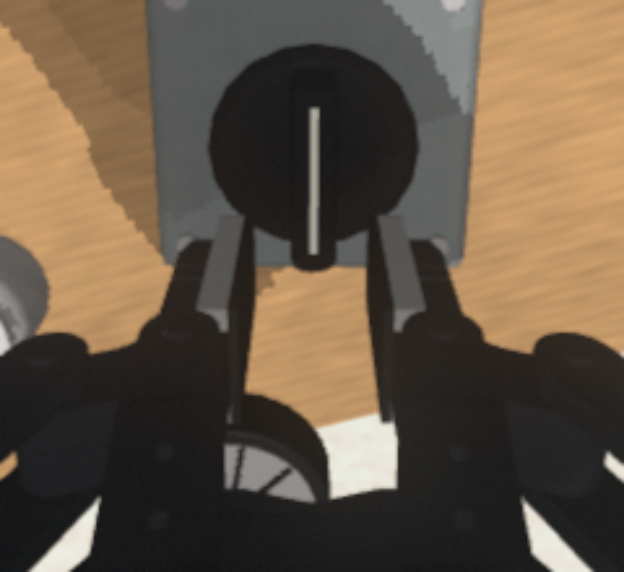

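The head is latched: the line's length and position fit z=0.097. The bar is centred between the fingers, so I'm descending to straddle it.

>>> servo_tool:
  moves: "0 0 1 0 0 0; 0 0 2 0 0 0; 0 0 3 0 0 0; 0 0 4 0 0 0; 0 0 4.4 0 0 0"

```text
time: 5.45
position: [0.5982, 0.1506, 0.0867]
ee_rot: [-0.001, 0.147, 0.989, -0.0]
contact_force: [-0.5, 0.4, -0.3]
opening: 0.0234
grip_force: 0.0
```

>>> servo_tool:
  moves: "0 0 0 0 0 0; 0 0 0 0 0 0; 0 0 0 0 0 0; 0 0 0 0 0 0.05; 0 0 0 0 0 0.1"
  grip: 0.6

```text
time: 5.95
position: [0.599, 0.1508, 0.0888]
ee_rot: [0.0, 0.198, 0.98, 0.0]
contact_force: [-0.3, 0.0, 0.4]
opening: 0.017
grip_force: 0.0
```

>>> servo_tool:
  moves: "0 0 0 0 0 0.1; 0 0 0 0 0 0.2; 0 0 0 0 0 0.3; 0 0 0 0 0 0.4; 0 0 0 0 0 0.5"

```text
time: 6.45
position: [0.5989, 0.1511, 0.0888]
ee_rot: [0.0, 0.435, 0.901, 0.0]
contact_force: [-0.5, 0.6, 1.9]
opening: 0.0171
grip_force: 2.1
```

>>> servo_tool:
  moves: "0 0 0 0 0 0.1; 0 0 0 0 0 0.2; 0 0 0 0 0 0.25; 0 0 0 0 0 0.25; 0 0 0 0 0 0.25"

```text
time: 6.95
position: [0.5989, 0.1509, 0.0886]
ee_rot: [0.0, 0.541, 0.841, 0.0]
contact_force: [-0.7, 0.1, 1.8]
opening: 0.0171
grip_force: 1.6
```

Run:
```python
from h import *
s=bot.read_state(); print(s["position"],s["contact_force"],s["wrist_torque"],s["opening"],s["grip_force"])
im=get_image("wrist")
cv2.imwrite("pics/w3.png",cv2.resize(im[130:330,140:380],None,fx=2.6,fy=2.6))
```

```text
[0.59893718 0.15088777 0.08864733] [-0.66957362  0.07260493  1.76916132] [-0.11602684  0.15936892 -0.05700372] 0.017100365024291898 1.606840038439259
```

View pics/w3.png

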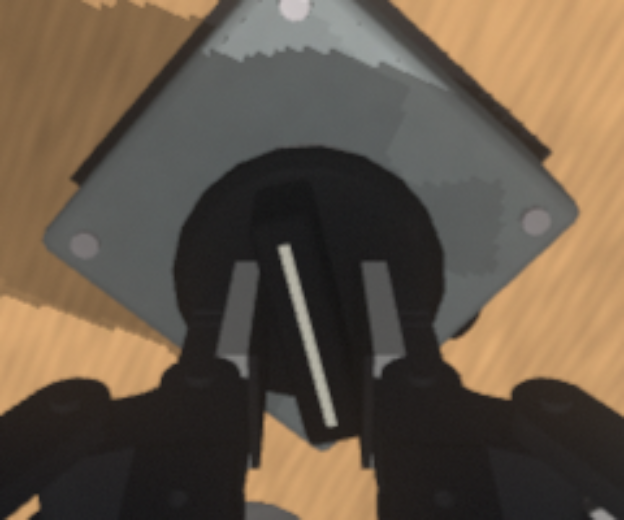

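The bar has turned about 0.6 rad, with its line from (250,223) to (268,294). I'll use the line to check the height.

Run:
```python
from h import *
c=cam("wrist"); 
for z in(.097,.101,.105,.107):
    a=back(c,(249.6,223.5),z);b=back(c,(268,294.2),z); print(z,np.round((a+b)/2,4),np.linalg.norm(a-b))
```

```text
0.097 [0.6012 0.1463 0.097 ] 0.04317113086586034
0.101 [0.6002 0.1485 0.101 ] 0.041879128252814174
0.105 [0.5991 0.1508 0.105 ] 0.040587125639768074
0.107 [0.5986 0.1519 0.107 ] 0.03994112433324496
```

The centre and length match z=0.105, so the head has sprung out. Now I'm turning back, then lifting off.

>>> servo_tool:
  moves: "0 0 0 0 0 -0.14; 0 0 0 0 0 -0.28; 0 0 0 0 0 -0.42; 0 0 0 0 0 -0.56; 0 0 0 0 0 -0.7"

```text
time: 7.5
position: [0.5991, 0.1509, 0.0885]
ee_rot: [0.0, 0.218, 0.976, 0.0]
contact_force: [0.1, -0.5, 0.9]
opening: 0.0167
grip_force: 0.0
```

>>> servo_tool:
  moves: "0 0 0 0 0 -0.14; 0 0 0 0 0 -0.15; 0 0 -1 0 0 -0.15; 0 0 -4 0 0 -0.15; 0 0 -8 0 0 -0.15"
  grip: 0.45

```text
time: 8.0
position: [0.5979, 0.1506, 0.1686]
ee_rot: [-0.001, 0.149, 0.989, -0.001]
contact_force: [0.1, -0.2, 1.1]
opening: 0.0236
grip_force: 0.0
```

Run:
```python
from h import *
np.set_printoptions(precision=4,suppress=True)
s=bot.read_state(); print(s["position"],s["ee_rot"],s["contact_force"],s["opening"])
c=cam("wrist"); im=get_image("wrist"); cv2.imwrite("pics/w4.png",im)
d=im.min(2); u=proj(c,[.599,.1508,.105]).astype(int); print(u)
sl=(slice(u[1]-40,u[1]+35),slice(u[0]-14,u[0]+14)); m=np.zeros_like(d); m[sl]=d[sl]>100
n,lab,st,ce=cv2.connectedComponentsWithStats(m); print(st[1:])
k=1+np.argmax(st[1:,4]); ys,xs=np.where(lab==k)
for z in(.105,.097):
    P=np.array([back(c,(x,y),z)[:2] for x,y in zip(xs,ys)]);mu=P.mean(0); w,v=np.linalg.eigh(np.cov(P.T)); e=v[:,1]*np.sign(v[0,1]); t=(P-mu)@e
    print(z,mu,np.ptp(t),np.degrees(np.arctan2(e[1],e[0])))
M=rot(s["ee_rot"]); print(M.inv().apply(np.array([.5925,-.229,.13])-s["position"])*100)
```

```text
[0.5979 0.1506 0.1686] [-0.0012  0.1492  0.9888 -0.0006] [ 0.094  -0.1528  1.1136] 0.023552218530384278
[261 204]
[[260 179   3  49 129]
 [261 233  14   6  45]
 [247 235  10   4  16]]
0.105 [0.597  0.1512] 0.03852194318671191 -17.5440161173355
0.097 [0.5999 0.1503] 0.040019139627116236 -17.544016117335495
[-10.688  -36.4259   3.8901]
```

>>> servo_tool:
  moves: "0 0 0 0 0 0; 0 0 0 0 0 0; 0 0 0 0 0 0; 0 0 0 0 0 0; 0 0 0 0 0 0"
  grip: 1

```text
time: 8.55
position: [0.5986, 0.1507, 0.1677]
ee_rot: [-0.0, 0.148, 0.989, -0.0]
contact_force: [-0.4, 0.8, 0.0]
opening: -0.0
grip_force: 0.0
```

```bash
cat > ck.py <<'E'
from h import *
np.set_printoptions(precision=4,suppress=True)
s=bot.read_state(); print(s["position"])
c=cam("wrist"); im=get_image("wrist")
d=im.min(2); u=proj(c,[.599,.1508,.105]).astype(int)
sl=(slice(u[1]-40,u[1]+28),slice(u[0]-14,u[0]+14)); m=np.zeros_like(d); m[sl]=d[sl]>100
n,lab,st,ce=cv2.connectedComponentsWithStats(m)
k=1+np.argmax(st[1:,4]); ys,xs=np.where(lab==k)
for z in(.105,.101,.097):
    P=np.array([back(c,(x,y),z)[:2] for x,y in zip(xs,ys)]);mu=P.mean(0); w,v=np.linalg.eigh(np.cov(P.T)); e=v[:,1]*np.sign(v[0,1]); t=(P-mu)@e
    print(z,mu,mu+e*(t.max()+t.min())/2,np.ptp(t),np.degrees(np.arctan2(e[1],e[0])))
M=rot(s["ee_rot"]); print(M.inv().apply(np.array([.5925,-.229,.13])-s["position"])*100)
E
python3 ck.py
```

```text
[0.5986 0.1507 0.1677]
0.105 [0.5983 0.1505] [0.5985 0.1504] 0.03912017430738261 -16.958045616504307
0.101 [0.5997 0.15  ] [0.5999 0.15  ] 0.03988415544889898 -16.95804561650429
0.097 [0.6012 0.1496] [0.6014 0.1495] 0.040648136590415454 -16.958045616504297
[-10.5055 -36.4884   3.7845]
```

The head is out and turned back, reading the same as at the start. Moving on to the restart box.

>>> servo_tool:
  moves: "-1.3 -4.5 0 0 0 0; -2.6 -9 0 0 0 0; -3.9 -13.5 0 0 0 0; -5.2 -18 0 0 0 0; -6.5 -22.5 0 0 0 0"

```text
time: 9.1
position: [0.5951, -0.0853, 0.1682]
ee_rot: [-0.0, 0.147, 0.989, -0.0]
contact_force: [0.8, -0.5, 0.8]
opening: -0.0
grip_force: 0.0
```

>>> servo_tool:
  moves: "-1.3 -4.5 0 0 0 0; -2.6 -9 0 0 0 0; -4 -14 0 0 0 0; -4 -14 0 0 0 0; -4 -14 0 0 0 0"

```text
time: 9.6
position: [0.5923, -0.2305, 0.1679]
ee_rot: [-0.0, 0.149, 0.989, -0.0]
contact_force: [-0.0, 1.7, 0.3]
opening: -0.0002
grip_force: 0.0
```

Run:
```python
from h import *
np.set_printoptions(precision=4,suppress=True)
s=bot.read_state(); print(s["position"])
c=cam("wrist"); im=get_image("wrist"); cv2.imwrite("pics/w5.png",im); print(proj(c,[.5925,-.229,.055]))
for r in spotter.spot_in("restart_station","wrist")[:2]: print(r["conf"],np.array(r["extent"])*[512,384,512,384])
import pickle; pickle.dump(c,open("w5.pkl","wb"))
```

```text
[ 0.5923 -0.2305  0.1679]
[261.8653 183.2506]
0.86 [202.8032 110.208  115.9168 123.3024]
```

View pics/w5.png

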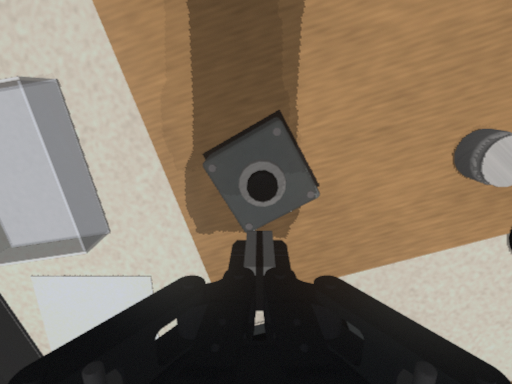

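The button is at (262,185), within about 2 px (about 1 mm) of the estimate. Descending.

>>> servo_tool:
  moves: "0 0.1 2 0 0 0; 0 0.1 4 0 0 0; 0 0.1 6 0 0 0; 0 0.1 8 0 0 0; 0 0.1 9 0 0 0"

```text
time: 10.2
position: [0.5929, -0.226, 0.0768]
ee_rot: [-0.001, 0.146, 0.989, 0.0]
contact_force: [0.0, 0.7, 0.3]
opening: 0.0001
grip_force: 0.0
```

>>> servo_tool:
  moves: "0 0 0.2 0 0 0; 0 0 0.4 0 0 0; 0 0 0.6 0 0 0; 0 0 0.8 0 0 0; 0 0 1 0 0 0"

```text
time: 10.7
position: [0.5933, -0.2281, 0.0687]
ee_rot: [0.0, 0.147, 0.989, -0.0]
contact_force: [0.4, -0.3, 0.2]
opening: 0.0
grip_force: 0.0
```

>>> servo_tool:
  moves: "0 0 0.2 0 0 0; 0 0 0.4 0 0 0; 0 0 0.6 0 0 0; 0 0 0.7 0 0 0; 0 0 0.8 0 0 0"

```text
time: 11.2
position: [0.5933, -0.2281, 0.0608]
ee_rot: [0.0, 0.147, 0.989, -0.0]
contact_force: [-4.6, 2.4, 23.4]
opening: -0.0002
grip_force: 11.7
```

>>> servo_tool:
  moves: "0 0 -0.05 0 0 0; 0 0 -0.1 0 0 0; 0 0 -0.15 0 0 0; 0 0 -0.2 0 0 0; 0 0 -0.25 0 0 0"

```text
time: 11.7
position: [0.5932, -0.2281, 0.0629]
ee_rot: [0.0, 0.147, 0.989, -0.0]
contact_force: [0.8, 0.3, 4.1]
opening: -0.0001
grip_force: 1.9
```

>>> servo_tool:
  moves: "0 0 -0.05 0 0 0; 0 0 -0.1 0 0 0; 0 0 -0.15 0 0 0; 0 0 -0.15 0 0 0; 0 0 -0.15 0 0 0"

```text
time: 12.2
position: [0.5932, -0.2281, 0.0643]
ee_rot: [0.0, 0.147, 0.989, -0.0]
contact_force: [1.4, -1.7, 2.8]
opening: -0.0
grip_force: 1.5
```

The force falls off like a spring as I back away, so the button did bottom out. Lifting clear.

>>> servo_tool:
  moves: "0 0 -0.5 0 0 0; 0 0 -2 0 0 0; 0 0 -5 0 0 0; 0 0 -9 0 0 0; 0 0 -12 0 0 0"

```text
time: 12.7
position: [0.5931, -0.2282, 0.1875]
ee_rot: [0.001, 0.147, 0.989, -0.0]
contact_force: [0.5, -0.1, 0.2]
opening: -0.0002
grip_force: 0.0
```

>>> servo_tool:
  moves: "0 0 0 0 0 0; 0 0 0 0 0 0; 0 0 0 0 0 0; 0 0 0 0 0 0; 0 0 0 0 0 0"

```text
time: 13.2
position: [0.5928, -0.228, 0.1836]
ee_rot: [-0.001, 0.147, 0.989, 0.0]
contact_force: [-0.5, -0.0, 0.6]
opening: 0.0002
grip_force: 0.0
```

Run:
```python
from h import *
s=bot.read_state(); print(s["position"],s["contact_force"])
a=cv2.imread("pics/top0.png"); im=get_image("top"); 
cv2.imwrite("pics/top1.png",cv2.resize(im[70:320,100:440],None,fx=2.35,fy=2.35,interpolation=cv2.INTER_CUBIC))
```

```text
[ 0.5927925  -0.22795672  0.18361395] [-0.45940117 -0.0273528   0.59360664]
```

View pics/top1.png

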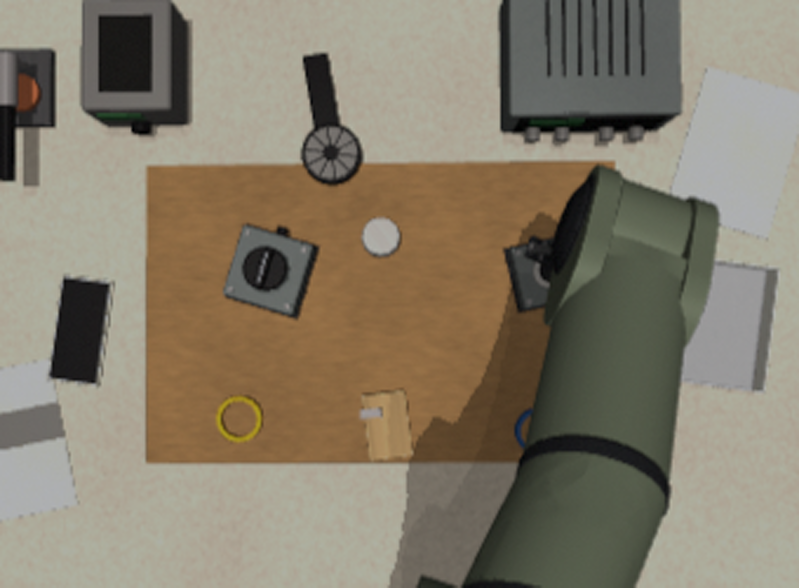

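The stop head sits at (265,269) as at the start. The loose things in view have not moved, and the arm is clear of everything.

```bash
python3 -c "
from plant import order; print(order.hand_in())"
```

```text
the job is handed in; nothing more can be done
None
```

I pressed the stop button until it latched, twisted it free so it sprang out and turned back, then pressed the restart button fully in and released it; the loose things I could see had not moved, and the job is handed in (no verdict was returned).

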